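# Hold a specimen plate against the mounting jig's fence

## Task

Take the specimen plate out of its black stand, turn it half round and stand it on the dark bed of the mounting jig, upright and between the two white lines, with its orange back flat against the sprung aluminium fence and the specimen facing away from the fence. Push the fence back with the plate until the black pointers are inside the green marks, never into the red, keep that push steady for three seconds, and finish while still holding the plate there, so that a colleague can put the screws in. Leave the jar, glass dish, screwdriver and mouse alone.

Things in the scene. Friction and masses are not known exactly. Their poses are not given: they have to be found in the camera images.
- plate_center (a point): Centre of the specimen plate, a loose aluminium plate 14 mm thick (its x), 70 mm wide (y) and 90 mm tall (z, up), about 0.24 kg; 45 mm above its foot. +x face: the specimen, a green disc in a black ring. -x face: the orange back. It starts upright in the stand, specimen towards the robot's right. Grip it from above across its thickness, by its top 35 mm only, which stay clear of stand and fence.
- plate_back (a point): Middle of the plate's orange back face (the -x face), 45 mm above the foot; axes as the plate's. The half of the plate's top edge next to the back is orange too.
- plate: The specimen plate (see point plate_center). Origin at the centre of its foot.
- stand: Black slotted stand fixed to the bench, 60 x 104 mm, 34 mm high. Origin at the centre of its underside. The plate's foot is 10 mm above the bench in a slot 18 mm (stand's x) by 76 mm (y), walls up to 34 mm above the bench: lift it straight up 30 mm or more. The plate starts parallel to the stand, its x opposite to the stand's x.
- jig_bed (a point): Top of the jig's flat bed (dark steel base fixed to the bench, 170 x 150 mm), 12 mm above the bench, below the middle of the resting fence's face. z up, y along the fence, x level out of the fence's face, roughly to the robot's left (+y); free bed x = 0 to 88 mm. White lines at y = +-36.5 mm show where the plate belongs. At the end the plate's axes point like these (specimen to +x).
- fence_face (a point): Middle of the face of the sprung fence, an aluminium block 90 mm wide (y), 20 mm thick, its top 40 mm above the bed; this point is 20 mm above the bed and moves with the fence. Axes as jig_bed. Behind it a grey block, also 40 mm above the bed (x = -58 to -74 mm); beside it at y = +-(60 to 72) mm, x = -35 to 15 mm, white scale blocks 26 mm above the bed.
- fence (a joint): How far the fence is pushed back, along -x of jig_bed: 0 m at rest, 0.020 m at the hard stop. The spring pushes back with 2.4 N at 0 and 0.6 N more per mm. The black pointers on the fence's two ends are over the green marks of the scales from 0.006 to 0.012 m (6 to 9.6 N), and over the red from 0.016 m on.
- dish: Bystander: round open glass dish, 84 mm across, 16 mm high; origin at the centre of its underside.
- jar: Bystander: amber jar with white cap, 44 mm across, 65 mm high; origin at the centre of its underside.
- driver: Bystander: screwdriver with grey handle, 160 mm long, lying along its x; less than 40 mm high.
- mouse: Bystander: black computer mouse, 104 x 60 mm, 32 mm high; origin at the centre of its underside.
Things that resemble listed ones, but are neither listed nor needed, are in the scene too. What is shaped like the plate but blue is not meant.

How it is judged:
By the outcome, as a careful person would: the job done as asked, in the order asked, and still so for the second after the job is handed in, while the arm keeps its last pose, push and grip.
It also fails if it takes over 48 s, if anything falls off the work surface, if the arm or the gripper's body presses on something with over 40 N, if the wrist force passes 120 N, or if a joint passes its speed limit or range.

## Robot

A 7-joint arm with a two-finger parallel gripper is mounted at the origin on the work surface. World frame = base frame: x ahead of the robot, y to its left, z up, the work surface at z = 0. Lengths are in m, angles in rad, forces in N, time in s.
With the tool pointing down it reaches from about 0.35 to 0.9 m from the base axis. Payload 7.2 kg.
Tool frame: the origin (TCP) lies at the very end of the fingers, on their centre line; the grasp point (between the pads) lies 19 mm behind it (pinch_z is the distance from the TCP to the grasp point, in m); z points along the fingers, y is the direction in which the jaws open and shut (so a half turn about z gives the same grasp; the last joint's range is limited). The gripper opens to 85 mm and grips with 20 to 120 N. Pads are 22 mm wide; open, the fingers measure 114 mm over their backs; the gripper's body (76 mm by 85 mm) begins 54 mm behind the grasp point. The pads swing forward as they close: fully open they stand 13 mm farther back than shut.
Start: joints at [1.201, 0.411, -0.013, 1.596, 0.006, 1.134, -0.082], TCP at [0.186, -0.597, 0.231] pointing down, gripper open.
Joint ranges: [-2.95, 2.95], [-0.29, 1.99], [-1.47, 1.44], [0.14, 2.54], [-1.03, 4.17], [0.13, 1.85], [-2.86, 2.86]. Speed limits (rad/s): [2.39, 2.39, 3.01, 3.01, 3.14, 3.14, 3.14].

## Interface

Orientations are given as a rotation vector (axis times angle).
In Python, from station import sense, capture, camera_model, close_job, recognise, pinch_z gives the robot as it stands.
- The arm moves only by the tool drive_tool, never from a script. Its argument "motion" is one flat list of numbers, 4 for each row, row after row: the shift along the world's x, y, z in m, then the turn about the world's z in rad. A call has 1 to 12 rows; each row is the pose to reach, as a shift and turn from the pose commanded when the call began; what a row does not reach only later rows make up. A row lasts 1/10 s, in which the tool goes at most 50 mm and 8.59 degrees, less where a joint would pass 70% of its speed; a pose out of reach is approached as far as the arm can. A call with a gripper value outside its range is refused whole. "fingers" is the opening in per cent of the stroke, from 0 (shut) to 100 (fully open), set as the call begins (left out, the last holds). The fingers move at their own pace and stop on an object; "squeeze" is the grip in N (left out, the last holds). Time passes only in rows, so rows that repeat a pose let the fingers close. It gives the time, the measured TCP pose, the force and the opening at its end, in the units of the state.
- sense(): the state, without advancing time (a new reading comes with each control period).
- capture(name): name is "side" or "top"; returns (picture, depth): 384x512x3 uint8, blue, green, red; 384x512 float32, m along the optical axis (not along the pixel's ray), 0 where there is no reading.
- camera_model(name): a dict with "fx", "fy", "cx", "cy" (pixels), "rvec" (rotation vector, rad) and "tvec" (3), from world to camera coordinates, as OpenCV has them. Camera axes: x right, y down, z forward; pixel columns grow to the right and rows downward; lengths in m; the calibration is good to about 2 mm. A picture is of the moment at which its call begins. camera_model takes no time and is no camera call.
- close_job(): hands the job in, once; it reports no verdict.
Trained networks look in the newest picture that a camera, given by its name, has taken for a name from the list of things; names that differ only in an ending like _2 or _b are one class to them, and where a whole thing is asked for, a point or a joint stands for the part that bears it (a point fixed in the world has none). Each returns a list of dicts, best first, with "confidence" (0 to 1); they miss things now and then, are a little off and sometimes report something else, mostly with a low value. They report only what shows in the picture. A call takes as long as a camera call. They do not tell look-alikes from the thing itself.
- recognise(camera, thing): "centre" ([column, row] in pixels, amid what is visible of it).
The state is a dict: "clock": time; "qpos": joint angles; "joint_vel": joint speeds; "effort": joint torques, N m; "tcp_pos": TCP position; "tcp_rot": TCP orientation; "wrist_force": force on the tool from outside, world axes, zero at the start; "torque": the same for the moment, N m; "opening": finger opening in m.
Only numpy, scipy, OpenCV 4.12 (cv2) and the standard library are available. Lean on these libraries where they do the work, as an engineer would, in place of code of your own. Each camera call takes 0.05 s, during which the arm holds its last target.

## Working session

There is one attempt and no reset: what is moved stays moved. The work goes in short steps, Python scripts to look and compute and a tool call to move; the robot and the scene stay as the last step left them, time stands still between calls to the robot, and variables do not carry over. Pictures are saved under pics/ and viewed, and the job is handed in when it is done.

Besides the shell and the picture viewer there is one more tool, called after "Call:" as name(argument=value, ...) on one line, values as JSON. drive_tool: Moves the arm, as the interface text tells. Its arguments: {"type":"object","properties":{"motion":{"type":"array"},"fingers":{"type":"number"},"squeeze":{"type":"number"}},"required":["motion"]}

```bash
mkdir -p pics; ls
cat > h.py <<'E'
import numpy as np, cv2
from station import *
def proj(cam,P):
    m=camera_model(cam);K=np.array([[m['fx'],0,m['cx']],[0,m['fy'],m['cy']],[0,0,1]])
    return cv2.projectPoints(np.atleast_2d(P).astype(float),np.array(m['rvec']),np.array(m['tvec']),K,None)[0][:,0]
def cloud(cam,d):
    m=camera_model(cam);R=cv2.Rodrigues(np.array(m['rvec'],float))[0];t=np.array(m['tvec'],float)
    v,u=np.mgrid[:d.shape[0],:d.shape[1]]
    X=np.stack([(u-m['cx'])/m['fx']*d,(v-m['cy'])/m['fy']*d,d],-1)
    return (X-t)@R
def ray(cam,uv,z):
    m=camera_model(cam);R=cv2.Rodrigues(np.array(m['rvec'],float))[0];t=np.array(m['tvec'],float)
    c=-R.T@t; r=R.T@np.array([(uv[0]-m['cx'])/m['fx'],(uv[1]-m['cy'])/m['fy'],1])
    return c+r*(z-c[2])/r[2]
E
python3 - <<'E'
from h import *
for c in ["side","top"]:
    p,d=capture(c); cv2.imwrite(f"pics/{c}0.png",p); np.save(f"{c}0.npy",d)
    for t in ["plate","stand","jig_bed","fence","plate_back","dish","jar","driver","mouse"]:
        r=recognise(c,t); print(c,t,[(np.round(x['centre']),round(x['confidence'],2)) for x in r])
s=sense(); print(s['clock'],s['tcp_pos'],s['tcp_rot'],s['opening'],s['wrist_force'],pinch_z)
for c in ["side","top"]: print(camera_model(c))
E
```

```text
pics
side plate [(array([266., 304.]), 0.84), (array([248., 353.]), 0.6)]
side stand [(array([264., 321.]), 0.81)]
side jig_bed [(array([308., 189.]), 0.68)]
side fence [(array([312., 177.]), 0.56)]
side plate_back [(array([262., 303.]), 0.65), (array([245., 356.]), 0.56)]
side dish [(array([225., 182.]), 0.66)]
side jar [(array([171., 256.]), 0.88), (array([263., 320.]), 0.34)]
side driver [(array([296., 265.]), 0.75)]
side mouse [(array([356., 145.]), 0.66), (array([264., 301.]), 0.21)]
top plate [(array([160., 253.]), 0.59), (array([120., 257.]), 0.51), (array([214., 252.]), 0.43)]
top stand [(array([170., 254.]), 0.81)]
top jig_bed [(array([304., 226.]), 0.87)]
top fence [(array([306., 227.]), 0.55)]
top plate_back [(array([162., 252.]), 0.82), (array([126., 261.]), 0.75)]
top dish [(array([263., 156.]), 0.84)]
top jar [(array([172., 166.]), 0.55)]
top driver [(array([214., 254.]), 0.56)]
top mouse [(array([374., 245.]), 0.92)]
1.0 [ 0.18577164 -0.59675637  0.2313226 ] [3.10583728e+00 4.72194608e-01 7.92399280e-05] 0.08548017037915956 [ 0.41102548 -0.32080655 -0.06375319] 0.0187
{'fx': 431.4589761934168, 'fy': 431.4589761934168, 'cx': 260.6558605075446, 'cy': 190.96407749888138, 'rvec': array([ 0.66398407, -2.70503413,  1.02491243]), 'tvec': array([0.51171105, 0.33753058, 0.91001316])}
{'fx': 448.95090693415665, 'fy': 448.95090693415665, 'cx': 255.25413437648945, 'cy': 196.52363545422884, 'rvec': array([ 2.06521253, -2.14992462,  0.22752944]), 'tvec': array([-0.07533646,  0.63077781,  1.23672347])}
```

View pics/side0.png

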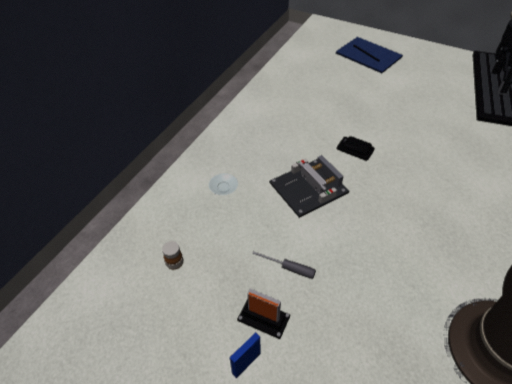

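View pics/top0.png

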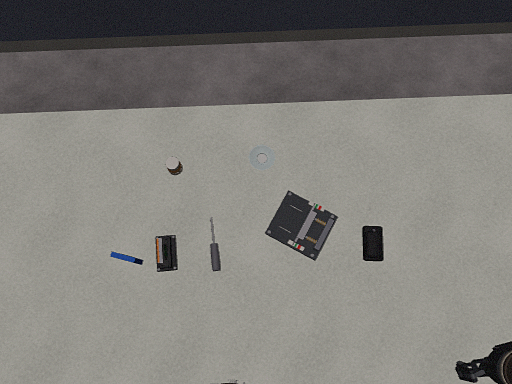

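Run:
```python
import cv2,numpy as np
t=cv2.imread('pics/top0.png'); 
a=cv2.resize(t[190:310,80:240],None,fx=4.5,fy=4.5,interpolation=2); cv2.imwrite('pics/t0a.png',a)
a=cv2.resize(t[160:290,235:400],None,fx=4.5,fy=4.5,interpolation=2); cv2.imwrite('pics/t0b.png',a)
s=cv2.imread('pics/side0.png')
a=cv2.resize(s[240:384,170:340],None,fx=4,fy=4,interpolation=2); cv2.imwrite('pics/s0a.png',a)
```

```text
(no output)
```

View pics/t0a.png

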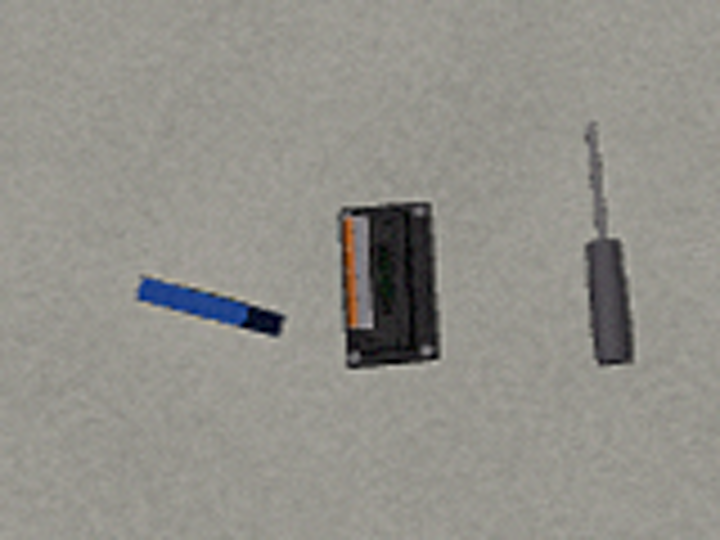

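View pics/t0b.png

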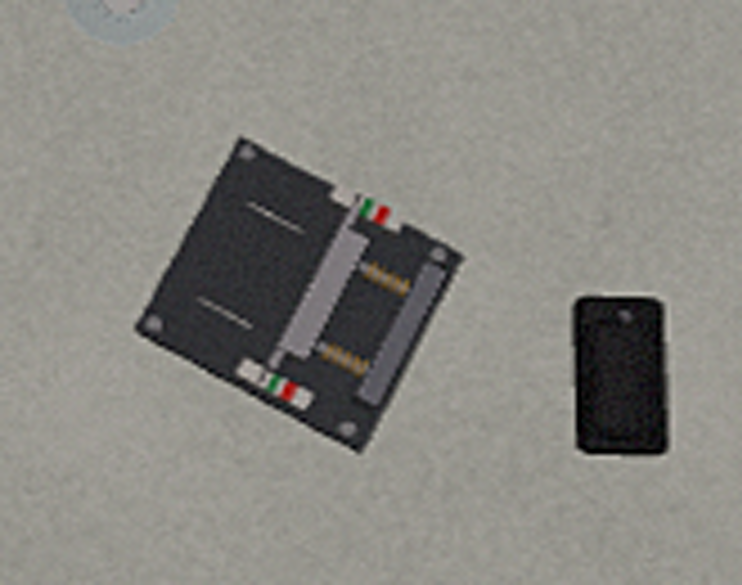

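View pics/s0a.png

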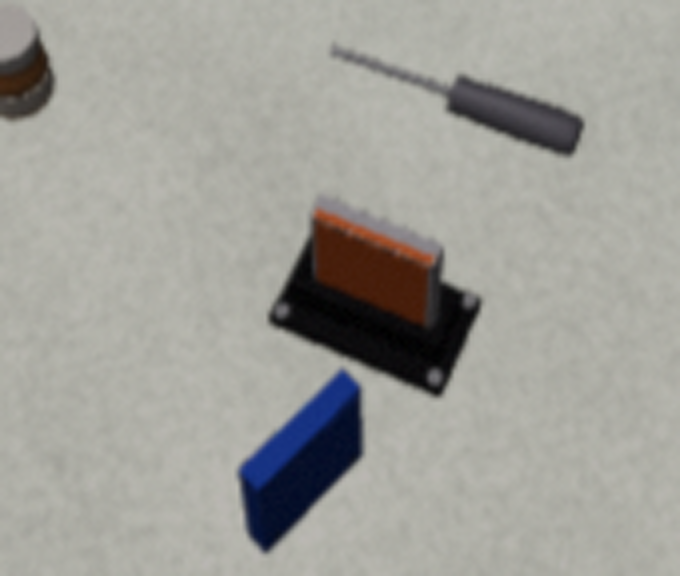

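Both pictures show the same candidates. The one in the black stand is at top (160,253) and side (266,304), with an orange back, so that is the plate. The blue one at top (126,258) and side (247,354) is the look-alike and not meant. The jig is at top (302,226).

Run:
```python
from h import *
for n,P in dict(base=[0,0,0],x=[.3,0,0],y=[0,.3,0],tcp=[.186,-.597,.231]).items(): print(n,proj('top',P).round(),proj('side',P).round())
t=cv2.imread('pics/top0.png');d=np.load('top0.npy');C=cloud('top',d)
S=cv2.imread('pics/side0.png');ds=np.load('side0.npy');CS=cloud('side',ds)
print('bench z', np.median(C[150:300,90:110,2]))
# orange
def org(p): 
    h=cv2.cvtColor(p,cv2.COLOR_BGR2HSV); return (h[...,0]<16)&(h[...,1]>150)&(h[...,2]>60)
m=org(t); m[:,:150]=0;m[:,170:]=0;m[:230]=0
print('top orange',m.sum(),np.argwhere(m).mean(0),C[m].round(3)[::8])
m=org(S); m[:285]=0;m[325:]=0
P=CS[m]; print('side orange',m.sum(),np.median(P,0),P.min(0),P.max(0))
# high points near plate
for nm,c,dd in (('top',C,d),('side',CS,ds)):
    k=(c[...,2]>.09)&(c[...,2]<.11)&(dd>0); ctr=np.median(CS[m],0)
    k&=np.hypot(c[...,0]-ctr[0],c[...,1]-ctr[1])<.07
    q=c[k]; print(nm,len(q),q.mean(0))
    if len(q)>5:
        r=cv2.minAreaRect((q[:,:2]*1000).astype(np.float32)); print(r)
# jig corners: base top z .012; from crop t0b
f=lambda x,y:(235+(x+.5)/4.5-.5,160+(y+.5)/4.5-.5)
for n,p,z in [('c1',(240,138),.012),('c2',(463,257),.012),('c3',(361,453),.012),('c4',(136,328),.012),
  ('l1a',(248,204),.012),('l1b',(303,233),.012),('l2a',(198,299),.012),('l2b',(252,327),.012),
  ('fa',(346,230),.052),('fb',(283,350),.052),('fa2',(368,238),.052),('fb2',(303,358),.052)]:
    print(n,np.round(ray('top',f(*p),z),4))
f=lambda x,y:(80+(x+.5)/4.5-.5,190+(y+.5)/4.5-.5)
for n,p,z in [('s1',(340,206),.034),('s2',(433,203),.034),('s3',(439,359),.034),('s4',(348,367),.034),
   ('p1',(344,217),.1),('p2',(369,216),.1),('p3',(373,328),.1),('p4',(349,329),.1)]:
    print(n,np.round(ray('top',f(*p),z),4))
```

```text
base [[228. 426.]] [[503. 351.]]
x [[225. 313.]] [[366. 292.]]
y [[119. 430.]] [[479. 506.]]
tcp [[474. 357.]] [[496.  87.]]
bench z 0.0013169925650628614
top orange 42 [250.33333333 157.16666667] [[0.523 0.2   0.007]
 [0.511 0.2   0.01 ]
 [0.483 0.177 0.1  ]
 [0.472 0.177 0.1  ]
 [0.469 0.196 0.011]
 [0.457 0.195 0.015]]
side orange 443 [0.48096642 0.17640287 0.07219073] [0.2867674  0.1711671  0.03016747] [0.51312388 0.546898   0.90695429]
top 154 [0.47931398 0.17077034 0.10028752]
((477.25408935546875, 202.68118286132812), (68.50960540771484, 80.82157897949219), 3.693124294281006)
side 301 [0.48011284 0.17321929 0.09937611]
((484.23077392578125, 199.69967651367188), (83.1895523071289, 69.71737670898438), 84.27445983886719)
c1 [ 0.6548 -0.201   0.012 ]
c2 [ 0.5674 -0.3451  0.012 ]
c3 [ 0.4406 -0.2683  0.012 ]
c4 [ 0.5286 -0.125   0.012 ]
l1a [ 0.6092 -0.2038  0.012 ]
l1b [ 0.588  -0.2395  0.012 ]
l2a [ 0.5463 -0.1671  0.012 ]
l2b [ 0.5262 -0.2018  0.012 ]
fa [ 0.5816 -0.2631  0.052 ]
fb [ 0.5052 -0.2176  0.052 ]
fa2 [ 0.5758 -0.277   0.052 ]
fb2 [ 0.4996 -0.2301  0.052 ]
s1 [0.5301 0.1969 0.034 ]
s2 [0.5296 0.1364 0.034 ]
s3 [0.4289 0.1327 0.034 ]
s4 [0.4262 0.191  0.034 ]
p1 [0.514  0.1797 0.1   ]
p2 [0.514  0.1642 0.1   ]
p3 [0.4452 0.1615 0.1   ]
p4 [0.4452 0.1761 0.1   ]
```

Run:
```python
from h import *
from scipy.optimize import least_squares
t=cv2.imread('pics/top0.png').astype(int);d=np.load('top0.npy');C=cloud('top',d)
S=cv2.imread('pics/side0.png');ds=np.load('side0.npy');CS=cloud('side',ds)
# blue
for nm,p,c in(('top',t,C),('side',S.astype(int),CS)):
    m=(p[...,0]>p[...,2]+60)&(c[...,1]>.15); q=c[m]; print('blue',nm,m.sum(),q.min(0).round(3),q.max(0).round(3))
    k=m&(c[...,2]>.01); 
    for z in (.02,.05,.08):
        kk=m&(abs(c[...,2]-z)<.012); 
        if kk.sum()>3: print(z,c[kk].min(0).round(3),c[kk].max(0).round(3))
# plate top points
for nm,c in(('top',C),('side',CS)):
    k=(abs(c[...,2]-.1)<.006)&(abs(c[...,0]-.48)<.05)&(abs(c[...,1]-.172)<.025); q=c[k][:,:2]
    print(nm,len(q),cv2.minAreaRect((q*1000).astype(np.float32)),np.median(q,0))
# jig rect from dark mask, on bed plane
g=t.max(-1); mk=np.zeros(g.shape,np.uint8)
sub=(g<95); mk[175:275,255:345]=sub[175:275,255:345]; mk=cv2.morphologyEx(mk,cv2.MORPH_CLOSE,np.ones((7,7)))
cn=max(cv2.findContours(mk,0,1)[0],key=cv2.contourArea)[:,0]
P=np.array([ray('top',u,.012)[:2] for u in cn]); print('jig',cv2.minAreaRect((P*1000).astype(np.float32)))
# fence cloud
for nm,c in(('top',C),('side',CS)):
    k=(abs(c[...,2]-.052)<.006)&(np.hypot(c[...,0]-.53,c[...,1]+.25)<.075); q=c[k][:,:2]
    ang=np.deg2rad(58.8); ex=np.array([np.cos(ang),np.sin(ang)]); ey=np.array([-ex[1],ex[0]])
    o=np.array([.5463,-.2375]); X=(q-o)@ex;Y=(q-o)@ey
    print(nm,'fence x hist',np.histogram(X,bins=np.arange(-.09,.03,.004)))
    f=(X>-.03); print('fence y',np.percentile(Y[f],[1,50,99]),'x',np.percentile(X[f],[2,50,98]))
```

```text
blue top 122 [0.453 0.241 0.085] [0.48  0.306 0.097]
0.08 [0.453 0.242 0.085] [0.48  0.306 0.092]
blue side 252 [0.287 0.241 0.085] [0.483 0.547 0.907]
0.08 [0.454 0.241 0.085] [0.483 0.309 0.092]
top 138 ((479.68048095703125, 170.0496368408203), (67.67229461669922, 15.38144302368164), 3.693124294281006) [0.48007313 0.168654  ]
side 262 ((481.59576416015625, 170.16873168945312), (69.735595703125, 16.002981185913086), 2.9473726749420166) [0.48067365 0.17114424]
jig ((548.6688232421875, -235.21661376953125), (169.81845092773438, 152.44110107421875), 59.00822448730469)
top fence x hist (array([ 0,  0,  0,  0, 43, 47, 46, 49,  0,  0,  0,  0,  0,  0,  0,  0,  0,
       22, 41, 37, 44, 54, 28,  0,  0,  0,  0,  0,  0]), array([-0.09 , -0.086, -0.082, -0.078, -0.074, -0.07 , -0.066, -0.062,
       -0.058, -0.054, -0.05 , -0.046, -0.042, -0.038, -0.034, -0.03 ,
       -0.026, -0.022, -0.018, -0.014, -0.01 , -0.006, -0.002,  0.002,
        0.006,  0.01 ,  0.014,  0.018,  0.022,  0.026]))
fence y [-0.05835174  0.00011968  0.05628483] x [-0.01961881 -0.00876585 -0.00031493]
side fence x hist (array([ 0,  0,  0,  0, 26, 36, 40, 53, 28,  0,  0,  0,  0,  0,  0,  0,  0,
       12, 34, 40, 37, 46, 65,  1,  0,  0,  0,  0,  0]), array([-0.09 , -0.086, -0.082, -0.078, -0.074, -0.07 , -0.066, -0.062,
       -0.058, -0.054, -0.05 , -0.046, -0.042, -0.038, -0.034, -0.03 ,
       -0.026, -0.022, -0.018, -0.014, -0.01 , -0.006, -0.002,  0.002,
        0.006,  0.01 ,  0.014,  0.018,  0.022,  0.026]))
fence y [-0.06029577  0.00011818  0.05559985] x [-0.01915039 -0.00637682  0.00096489]
```

Call:
drive_tool(motion=[0.02,0.025,0,-0.02,0.045,0.05,0,-0.04,0.07,0.08,0,-0.06,0.095,0.11,0,-0.08,0.12,0.14,0,-0.1,0.145,0.17,0,-0.12,0.17,0.2,0,-0.14,0.195,0.23,0,-0.16,0.22,0.26,0,-0.18,0.24,0.285,0,-0.2,0.255,0.31,0,-0.22,0.26,0.335,0,-0.25], fingers=55, squeeze=60)

```text
clock: 2.2
tcp_pos: [0.4473, -0.2602, 0.2313]
tcp_rot: [-3.14, -0.082, -0.001]
wrist_force: [-0.1, 0.1, -0.3]
opening: 0.0471
```

Call:
drive_tool(motion=[0.003,0.03,0,0,0.006,0.07,0,0,0.009,0.11,0,0,0.012,0.15,-0.01,0,0.015,0.19,-0.02,0,0.018,0.23,-0.03,0,0.021,0.27,-0.04,0,0.024,0.31,-0.05,0,0.027,0.35,-0.06,0,0.03,0.39,-0.07,0,0.033,0.42,-0.075,0,0.033,0.431,-0.08,0])

```text
clock: 3.4
tcp_pos: [0.4786, 0.173, 0.1512]
tcp_rot: [-3.139, -0.088, -0.001]
wrist_force: [-0.7, 0.4, 0.9]
opening: 0.0472
```

Call:
drive_tool(motion=[0,0,0,0,0,0,0,0])

```text
clock: 3.6
tcp_pos: [0.4787, 0.1678, 0.1512]
tcp_rot: [3.14, 0.08, -0.001]
wrist_force: [-1.1, -0.6, 0.7]
opening: 0.0468
```

Run:
```python
from h import *
for c in ["side","top"]:
    p,d=capture(c); cv2.imwrite(f"pics/{c}1.png",p)
    np.save(f"{c}1.npy",d)
s=cv2.imread('pics/side1.png');t=cv2.imread('pics/top1.png')
a=cv2.resize(s[240:374,190:330],None,fx=4,fy=4);b=cv2.resize(t[200:300,110:210],(536,536))
cv2.imwrite('pics/c1.png',cv2.resize(np.hstack([a,b]),(800,390)))
s=sense();print(s['clock'],s['tcp_pos'],s['tcp_rot'],s['wrist_force'],s['qpos'])
```

```text
3.7 [0.47907665 0.16733435 0.15153927] [3.13969925e+00 7.75924439e-02 4.17596912e-04] [-0.43534771 -0.88754905  0.55664302] [-0.07190242  0.33903366 -0.43969608  1.94449151  0.183442    0.89665899
 -2.12615095]
```

View pics/c1.png

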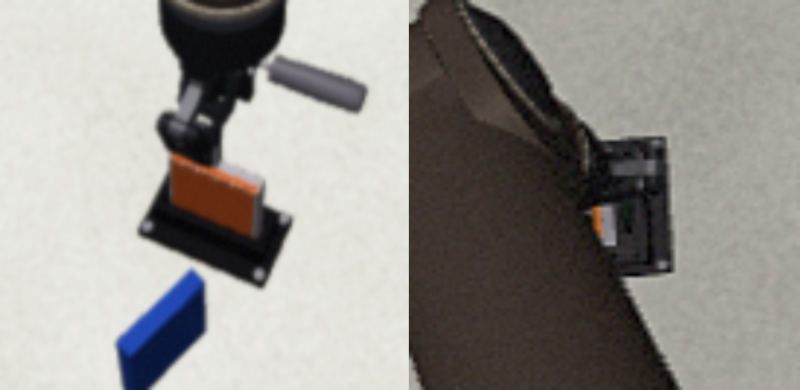

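Call:
drive_tool(motion=[0.001,0.002,-0.01,0,0.001,0.002,-0.025,0,0.001,0.002,-0.04,0,0.001,0.002,-0.055,0,0.001,0.002,-0.068,0,0.001,0.002,-0.076,0,0.001,0.002,-0.081,0,0.001,0.002,-0.081,0])

```text
clock: 4.5
tcp_pos: [0.4796, 0.1711, 0.0698]
tcp_rot: [3.14, 0.081, -0.001]
wrist_force: [-0.0, -0.0, -1.0]
opening: 0.0473
```

Call:
drive_tool(motion=[0,0,0,0,0,0,0,0,0,0,0,0,0,0,0,0,0,0,0,0,0,0,0,0,0,0,0,0], fingers=0, squeeze=60)

```text
clock: 5.2
tcp_pos: [0.4803, 0.1713, 0.0709]
tcp_rot: [-3.14, -0.081, -0.002]
wrist_force: [-0.8, -1.8, 5.4]
opening: 0.0128
```

Call:
drive_tool(motion=[0,0,0.005,0,0,0,0.015,0,0,0,0.03,0,0,0,0.045,0,0,0,0.06,0,0,0,0.08,0,0,0,0.1,0,0,0,0.12,0,0,0,0.13,0,0,0,0.13,0,0,0,0.13,0])

```text
clock: 6.3
tcp_pos: [0.4794, 0.171, 0.1998]
tcp_rot: [3.14, 0.081, -0.001]
wrist_force: [-0.1, 0.4, -2.6]
opening: 0.013
```

Run:
```python
from h import *
p,d=capture('side'); cv2.imwrite("pics/side2.png",p); np.save('side2.npy',d)
cv2.imwrite('pics/c2.png',cv2.resize(p[180:380,150:350],(600,600)))
s=sense();print(s['clock'],s['tcp_pos'],s['tcp_rot'],s['wrist_force'],s['opening'])
```

```text
6.35 [0.47920578 0.17089597 0.19943361] [ 3.14002813e+00  8.12090825e-02 -2.08957463e-03] [-0.70727088  0.0812117  -3.02654958] 0.013353974238264602
```

View pics/c2.png

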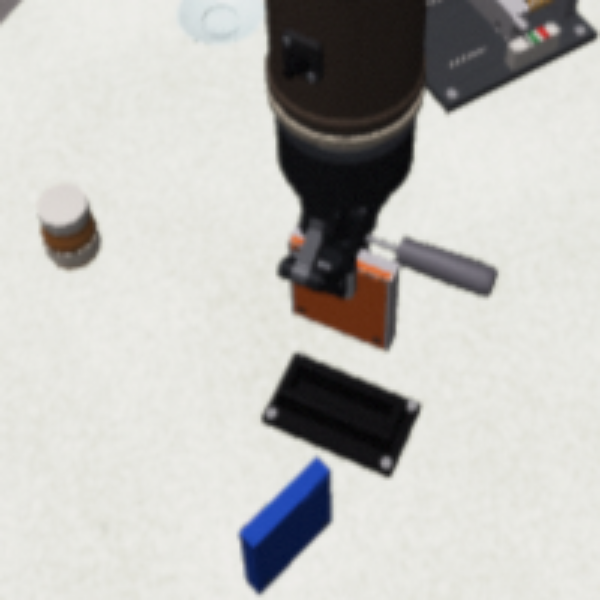

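Call:
drive_tool(motion=[0.003,-0.015,0,0.08,0.006,-0.03,0,0.19,0.01,-0.045,0,0.3,0.014,-0.06,0,0.41,0.018,-0.075,0,0.52,0.022,-0.09,0,0.63,0.026,-0.11,0,0.74,0.03,-0.13,0,0.85,0.034,-0.15,0,0.96,0.038,-0.17,0,1.07,0.042,-0.185,0,1.17,0.045,-0.19,0,1.25])

```text
clock: 7.55
tcp_pos: [0.5242, -0.021, 0.1988]
tcp_rot: [-2.497, -1.905, 0.003]
wrist_force: [0.4, -0.3, -2.3]
opening: 0.0133
```

Call:
drive_tool(motion=[0.003,-0.015,0,0.08,0.006,-0.03,0,0.19,0.01,-0.045,0,0.3,0.014,-0.06,0,0.41,0.018,-0.075,0,0.52,0.022,-0.09,0,0.63,0.026,-0.11,0,0.74,0.03,-0.13,0,0.85,0.034,-0.15,0,0.96,0.038,-0.17,0,1.07,0.042,-0.18,0,1.18,0.0425,-0.184,0,1.296])

```text
clock: 8.75
tcp_pos: [0.5668, -0.2044, 0.1985]
tcp_rot: [-0.839, -3.025, -0.001]
wrist_force: [-0.9, 0.3, -2.5]
opening: 0.0131
```

Call:
drive_tool(motion=[0,0,0,0,0,0,0,0,0,0,0,0])

```text
clock: 9.05
tcp_pos: [0.5671, -0.2021, 0.1999]
tcp_rot: [-0.846, -3.025, -0.001]
wrist_force: [-0.2, 0.6, -2.3]
opening: 0.0131
```

Run:
```python
from h import *
for c in ('side','top'):
    p,d=capture(c); cv2.imwrite(f"pics/{c}3.png",p); np.save(f'{c}3.npy',d)
s=cv2.imread('pics/side3.png');t=cv2.imread('pics/top3.png')
cv2.imwrite('pics/c3.png',np.hstack([cv2.resize(s[90:240,240:390],(400,400)),cv2.resize(t[160:310,220:370],(400,400))]))
s=sense();print(s['clock'],s['tcp_pos'],s['tcp_rot'],s['wrist_force'],s['opening'],s['qpos'])
a,b=s['tcp_rot'][:2];print('ydir',(np.degrees(2*np.arctan2(b,a))-90)%360)
```

```text
9.15 [ 0.56721399 -0.20216826  0.2002356 ] [-8.44709683e-01 -3.02572363e+00  2.85832265e-05] [-0.80478665 -0.47341626 -2.16421044] 0.01290131277563592 [ 0.81409846  0.51649411 -0.77780337  1.65249278  0.39208926  1.13572811
  0.9595723 ]
ydir 58.80307539242949
```

View pics/c3.png

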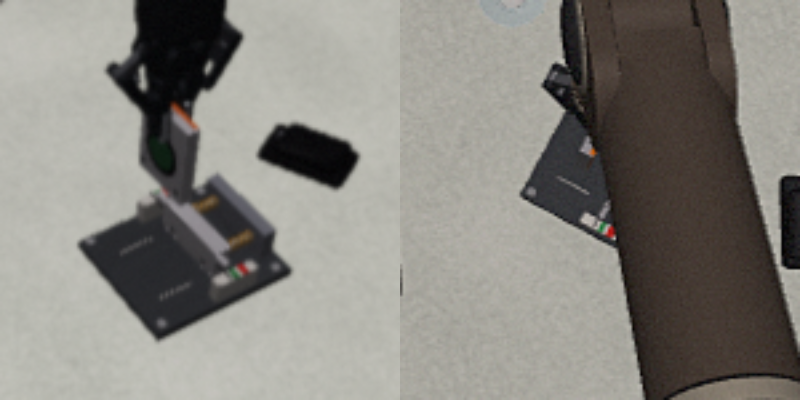

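```bash
cat >> h.py <<'E'
ang=np.deg2rad(58.9); ex=np.array([np.cos(ang),np.sin(ang),0]); ey=np.array([-ex[1],ex[0],0]); ez=np.array([0,0,1.]); O=np.array([.5463,-.2375,.012])
def jig(c): return (c-O)@np.stack([ex,ey,ez],1)
E
python3 - <<'E'
from h import *
d=np.load('side3.npy'); c=cloud('side',d); J=jig(c)
s=sense(); print('tcp',jig(s['tcp_pos']).round(4))
tz=s['tcp_pos'][2]-.012
k=(abs(J[...,0]-.04)<.03)&(abs(J[...,1])<.06)&(J[...,2]>tz-.063)&(J[...,2]<tz-.005)&(d>0)
q=J[k]; print(len(q))
# split front face: fit plane via lstsq x=a+b y+c z robust
f=q
for i in range(6):
    A=np.c_[np.ones(len(f)),f[:,1],f[:,2]-tz+.03]; co=np.linalg.lstsq(A,f[:,0],rcond=None)[0]
    Aq=np.c_[np.ones(len(q)),q[:,1],q[:,2]-tz+.03]; r=q[:,0]-Aq@co; f=q[abs(r)<max(.003,.012/(i+1))]
print('plane',co,len(f)); print('y range',np.percentile(f[:,1],[1,50,99]),'z min',np.percentile(f[:,2],[.5,1,5]))
for z0 in np.arange(-.065,0,.01):
    g=f[abs(f[:,2]-tz-z0)<.005]; 
    if len(g): print(round(z0,3),g[:,1].min().round(4),g[:,1].max().round(4),len(g))
E
```

```text
tcp [0.0411 0.0003 0.1882]
342
plane [ 0.04765048 -0.00255141  0.00990101] 285
y range [-0.03219783  0.00498509  0.03641653] z min [0.12803778 0.12915502 0.13233549]
-0.065 -0.0199 -0.0096 2
-0.055 -0.0307 0.0366 49
-0.045 -0.0351 0.0369 53
-0.035 -0.0322 0.0363 47
-0.025 -0.0318 0.0371 54
-0.015 -0.0318 0.0351 53
-0.005 -0.0332 0.0364 27
```

Call:
drive_tool(motion=[0.001,-0.0005,-0.01,0,0.001,-0.0005,-0.025,0,0.001,-0.0005,-0.045,0,0.001,-0.0005,-0.065,0,0.001,-0.0005,-0.085,0,0.001,-0.0005,-0.1,0,0.001,-0.0005,-0.11,0,0.001,-0.0005,-0.118,0,0.001,-0.0005,-0.12,0,0.001,-0.0005,-0.12,0,0.001,-0.0005,-0.12,0], squeeze=110)

```text
clock: 10.25
tcp_pos: [0.5688, -0.2033, 0.081]
tcp_rot: [0.843, 3.025, -0.0]
wrist_force: [0.3, 0.6, -2.9]
opening: 0.0124
```

Run:
```python
from h import *
for c in ('side','top'):
    p,d=capture(c); cv2.imwrite(f"pics/{c}4.png",p); np.save(f'{c}4.npy',d)
s=cv2.imread('pics/side4.png');t=cv2.imread('pics/top4.png')
cv2.imwrite('pics/c4.png',cv2.resize(s[140:230,260:360],(800,720))[60:660]); 
cv2.imwrite('pics/s0j.png',cv2.resize(cv2.imread('pics/side0.png')[140:230,260:360],(800,720))[60:660])
s=sense();print(s['clock'],jig(s['tcp_pos']),s['wrist_force'],s['opening'])
a,b=s['tcp_rot'][:2];print('ydir',(np.degrees(2*np.arctan2(b,a))-90)%360)
J=jig(cloud('side',np.load('side4.npy')));tz=jig(s['tcp_pos'])[2]
k=(abs(J[...,0]-.0475)<.004)&(abs(J[...,1])<.06)&(J[...,2]>tz-.058)&(J[...,2]<tz-.008); q=J[k]
print(len(q),np.percentile(q[:,1],[0,2,50,98,100]),q[:,2].min())
# expected overlays
```

```text
10.35 [ 0.0407864  -0.00157542  0.06904653] [ 0.75567677 -0.45246157 -2.20278762] 0.012422984129746238
ydir 58.83934680086597
206 [-0.03713672 -0.03460686  0.00330496  0.03380261  0.03478192] 0.011099329776554239
```

View pics/c4.png

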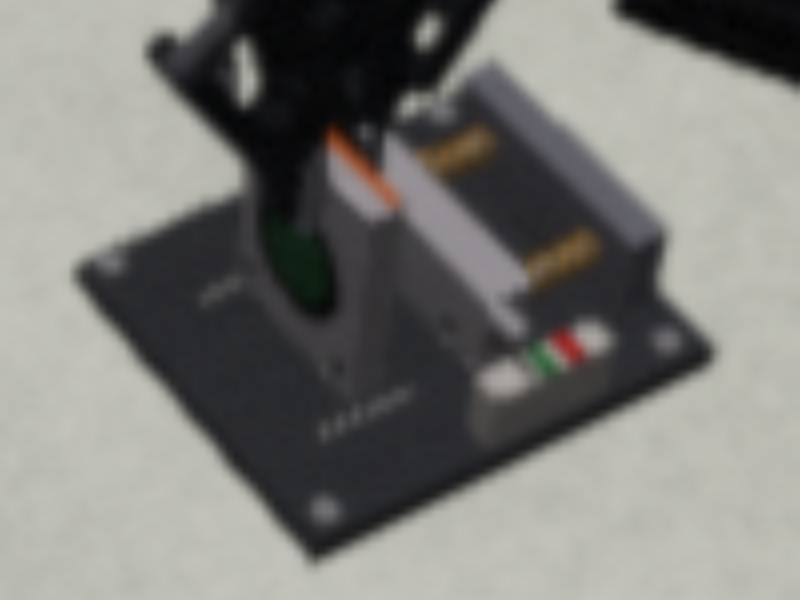

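View pics/s0j.png

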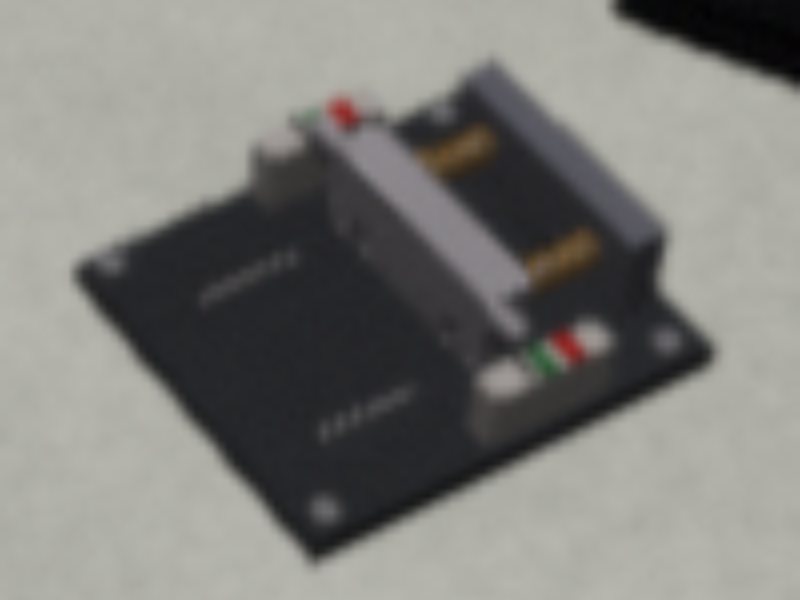

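Run:
```python
from h import *
S=cv2.imread('pics/side0.png').astype(np.float32); 
f=lambda x,y:(260+(x+.5)/8-.5,140+(y+60.5)/8-.5)
for p in [(320,435),(366,413),(412,392),(200,300),(249,278),(298,255),(80,272),(316,560),(712,350)]: print(p,jig(ray('side',f(*p),.012)).round(4))
# precise: resample brightness along y profiles (side & top initial images)
for cam in ('side','top'):
    g=cv2.imread(f'pics/{cam}0.png').astype(np.float32).mean(-1)
    ys=np.arange(-.046,.0461,.0005); acc=0
    for x in np.arange(.028,.06,.002):
        P=O+x*ex+ys[:,None]*ey; uv=proj(cam,P).astype(np.float32)
        acc=acc+cv2.remap(g,uv[:,0],uv[:,1],1)[:,0]
    for lo,hi in((-.044,-.028),(.028,.044)):
        m=(ys>lo)&(ys<hi); w=np.clip(acc[m]-np.median(acc),0,None); w[w<w.max()*.4]=0; print(cam,(w*ys[m]).sum()/w.sum())
    ys=np.arange(-.1,.1001,.0005);acc=0
    for x in (.03,.04,.05,.06,.07):
        P=O+x*ex+ys[:,None]*ey; uv=proj(cam,P).astype(np.float32); acc=acc+cv2.remap(g,uv[:,0],uv[:,1],1)[:,0]
    e=np.gradient(acc); print(cam,'bed edges',ys[np.argmin(e)],ys[np.argmax(e)])
```

```text
(320, 435) [0.059  0.0345 0.    ]
(366, 413) [0.0401 0.0345 0.    ]
(412, 392) [0.0212 0.035  0.    ]
(200, 300) [ 0.0597 -0.0386 -0.    ]
(249, 278) [ 0.0391 -0.0384 -0.    ]
(298, 255) [ 0.0181 -0.0385  0.    ]
(80, 272) [ 0.0885 -0.0719  0.    ]
(316, 560) [0.0908 0.0781 0.    ]
(712, 350) [-0.0786  0.0735  0.    ]
side -0.03929234769592289
side 0.03397679778779955
side bed edges -0.07599999999999998 0.07850000000000015
top -0.037063117055125765
top 0.0357463299590318
top bed edges -0.07499999999999998 0.07600000000000015
```

```bash
cat > edges.py <<'E'
from h import *
def edges(img,tx,tz,show=True):
    g=img.astype(np.float32); xs=tx+.007
    ys=np.arange(-.055,.0551,.0005); acc=0
    for z in np.arange(tz-.054,tz-.038,.002):
        P=O+xs*ex+ys[:,None]*ey+z*ez; uv=proj('side',P).astype(np.float32)
        acc=acc+cv2.remap(g,uv[:,0],uv[:,1],1)[:,0]
    return ys,acc/8
if __name__=='__main__':
    import sys
    n,tx,tz=sys.argv[1],float(sys.argv[2]),float(sys.argv[3])
    ys,a=edges(cv2.imread(n),tx,tz)
    g=a.mean(-1)
    for y,v in zip(ys[::3],g[::3]): print(round(y*1000,1),int(v),end=' | ')
    e=np.gradient(g); print(); print('grad extrema',[(round(ys[i]*1000,1),round(float(e[i]),1)) for i in range(1,len(e)-1) if abs(e[i])>1.2 and abs(e[i])>=abs(e[i-1]) and abs(e[i])>=abs(e[i+1])])
E
python3 edges.py pics/side4.png .0408 .069
```

```text
-55.0 72 | -53.5 62 | -52.0 55 | -50.5 49 | -49.0 45 | -47.5 44 | -46.0 43 | -44.5 43 | -43.0 43 | -41.5 43 | -40.0 43 | -38.5 45 | -37.0 47 | -35.5 49 | -34.0 51 | -32.5 52 | -31.0 53 | -29.5 54 | -28.0 55 | -26.5 55 | -25.0 55 | -23.5 56 | -22.0 58 | -20.5 58 | -19.0 57 | -17.5 58 | -16.0 58 | -14.5 56 | -13.0 55 | -11.5 54 | -10.0 54 | -8.5 54 | -7.0 54 | -5.5 54 | -4.0 51 | -2.5 50 | -1.0 50 | 0.5 50 | 2.0 50 | 3.5 51 | 5.0 52 | 6.5 53 | 8.0 55 | 9.5 56 | 11.0 58 | 12.5 59 | 14.0 61 | 15.5 62 | 17.0 63 | 18.5 64 | 20.0 63 | 21.5 61 | 23.0 58 | 24.5 56 | 26.0 54 | 27.5 53 | 29.0 55 | 30.5 59 | 32.0 61 | 33.5 59 | 35.0 56 | 36.5 54 | 38.0 53 | 39.5 52 | 41.0 52 | 42.5 53 | 44.0 57 | 45.5 61 | 47.0 64 | 48.5 65 | 50.0 65 | 51.5 62 | 53.0 58 | 54.5 54 | 
grad extrema [(np.float64(-52.5), -2.6), (np.float64(45.5), 1.6), (np.float64(53.0), -1.4), (np.float64(54.5), -1.6)]
```

Run:
```python
from h import *
s=cv2.imread('pics/side4.png'); t=cv2.imread('pics/top4.png')
cv2.imwrite('pics/c4b.png',cv2.resize(s[150:190,285:335],(800,640),interpolation=cv2.INTER_CUBIC)[:600])
s0=cv2.imread('pics/side0.png')
cv2.imwrite('pics/s0f.png',cv2.resize(s0[150:200,290:350],(720,600),interpolation=cv2.INTER_CUBIC))
cv2.imwrite('pics/t4.png',cv2.resize(t[170:270,240:340],(600,600),interpolation=cv2.INTER_CUBIC))
```

```text
(no output)
```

View pics/c4b.png

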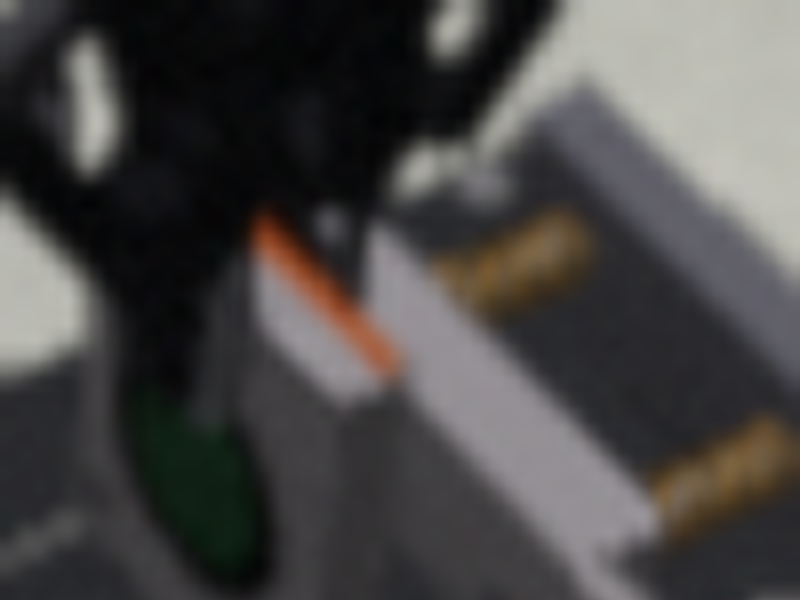

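View pics/t4.png

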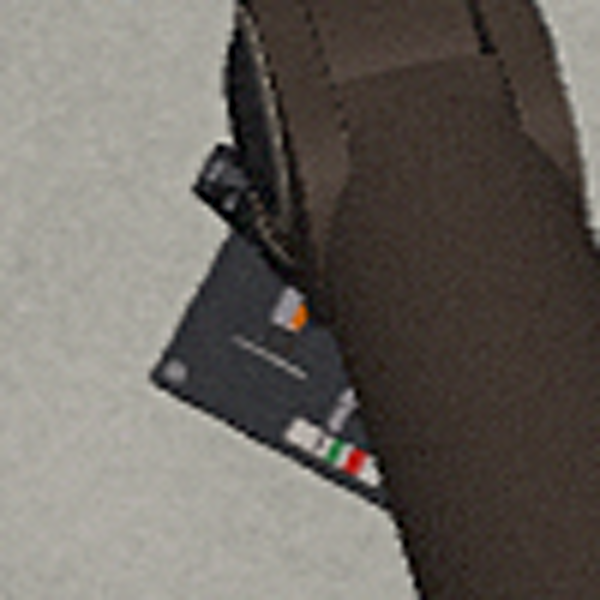

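Run:
```python
from h import *
g=lambda x,y:(240+(x+.5)/6-.5,170+(y+.5)/6-.5)
for p in [(273,322),(303,331)]: print('top',jig(ray('top',g(*p),.111)).round(4))
print('top line',[jig(ray('top',g(*p),.012)).round(4) for p in [(235,338),(305,377)]])
h=lambda x,y:(285+(x+.5)/16-.5,150+(y+.5)/16-.5)
for p in [(342,408),(402,372)]: print('side',jig(ray('side',h(*p),.111)).round(4))
for p in [(655,540),(600,575)]: print('side fence',jig(ray('side',h(*p),.052)).round(4))
# fine edge profiles along y on plate top, both cams
for cam,n in(('top','pics/top4.png'),('side','pics/side4.png')):
    im=cv2.imread(n).astype(np.float32)
    ys=np.arange(.02,.05,.0005); acc=0; xs=np.arange(.036,.048,.001)
    for x in xs:
        uv=proj(cam,O+x*ex+ys[:,None]*ey+(.111-.012)*ez).astype(np.float32); acc=acc+cv2.remap(im,uv[:,0],uv[:,1],1)[:,0]
    a=(acc/len(xs)).mean(-1); e=np.gradient(a); i=np.argmin(e); print(cam,'edge y',ys[i],[int(v) for v in a[::4]])
    ys=np.arange(.03,.06,.0005); acc=0; 
    im=cv2.imread(n.replace('4','0')).astype(np.float32)
    xs=np.arange(-.017,-.003,.001)
    for x in xs:
        uv=proj(cam,O+x*ex+ys[:,None]*ey+.04*ez).astype(np.float32); acc=acc+cv2.remap(im,uv[:,0],uv[:,1],1)[:,0]
    a=(acc/len(xs)).mean(-1); e=np.gradient(a); i=np.argmin(e); print(cam,'fence edge y',ys[i])
```

```text
top [0.0453 0.0362 0.099 ]
top [0.0312 0.0332 0.099 ]
top line [array([0.0602, 0.0358, 0.    ]), array([0.0205, 0.0363, 0.    ])]
side [0.0481 0.036  0.099 ]
side [0.0353 0.0344 0.099 ]
side fence [-0.0153  0.0446  0.04  ]
side fence [-0.0027  0.0462  0.04  ]
top edge y 0.03600000000000002 [100, 110, 120, 122, 121, 122, 125, 127, 83, 48, 49, 50, 50, 50, 56]
top fence edge y 0.04400000000000001
side edge y 0.03600000000000002 [133, 133, 133, 132, 132, 129, 123, 109, 89, 72, 66, 67, 70, 72, 73]
side fence edge y 0.04350000000000001
```

Call:
drive_tool(motion=[0.0005,-0.0003,-0.002,0,0.001,-0.0006,-0.004,0,0.0015,-0.0009,-0.006,0,0.0015,-0.0009,-0.007,0,0.0015,-0.0009,-0.0075,0,0.0015,-0.0009,-0.0075,0,0.0015,-0.0009,-0.0075,0])

```text
clock: 11.05
tcp_pos: [0.5698, -0.2042, 0.0732]
tcp_rot: [0.844, 3.026, -0.0]
wrist_force: [-3.0, 0.6, 4.5]
opening: 0.0123
```

Call:
drive_tool(motion=[0,0,-0.0005,0,0,0,-0.001,0,0,0,-0.001,0,0,0,-0.001,0])

```text
clock: 11.45
tcp_pos: [0.5699, -0.2042, 0.0731]
tcp_rot: [0.844, 3.026, -0.001]
wrist_force: [-4.9, 0.7, 13.2]
opening: 0.0123
```

Call:
drive_tool(motion=[0,0,0.002,0,0,0,0.003,0,-0.003,-0.005,0.003,0,-0.006,-0.01,0.003,0,-0.009,-0.015,0.003,0,-0.012,-0.02,0.003,0,-0.014,-0.0235,0.003,0,-0.0155,-0.0257,0.003,0,-0.0155,-0.0257,0.003,0,-0.0155,-0.0257,0.003,0])

```text
clock: 12.45
tcp_pos: [0.5544, -0.2297, 0.0749]
tcp_rot: [0.844, 3.026, 0.0]
wrist_force: [0.4, -0.9, -1.4]
opening: 0.0121
```

```bash
cat > look.py <<'E'
from h import *
import sys
n=sys.argv[1]
for c in ('side','top'):
    p,d=capture(c); cv2.imwrite(f"pics/{c}{n}.png",p); np.save(f'{c}{n}.npy',d)
s=cv2.imread(f'pics/side{n}.png');t=cv2.imread(f'pics/top{n}.png')
cv2.imwrite(f'pics/c{n}.png',np.hstack([cv2.resize(s[150:215,285:350],(400,400),interpolation=2),cv2.resize(t[205:255,270:320],(400,400),interpolation=2)]))
s=sense();f=np.array(s['wrist_force'])
print(s['clock'],'tcp jig',jig(s['tcp_pos']).round(4),'F jig',f@ex,f@ey,f[2],'op',s['opening'],'T',s['torque'])
a,b=s['tcp_rot'][:2];print('ydir',(np.degrees(2*np.arctan2(b,a))-90)%360, s['tcp_rot'])
E
python3 look.py 5
```

```text
12.55 tcp jig [ 0.0111 -0.0029  0.0629] F jig -0.40644319698052167 -0.4282115114472622 -2.4174586523798336 op 0.01226715979594909 T [ 0.01762281  0.02593407 -0.02872513]
ydir 58.86639357689748 [8.43040702e-01 3.02620079e+00 3.99772458e-04]
```

View pics/c5.png

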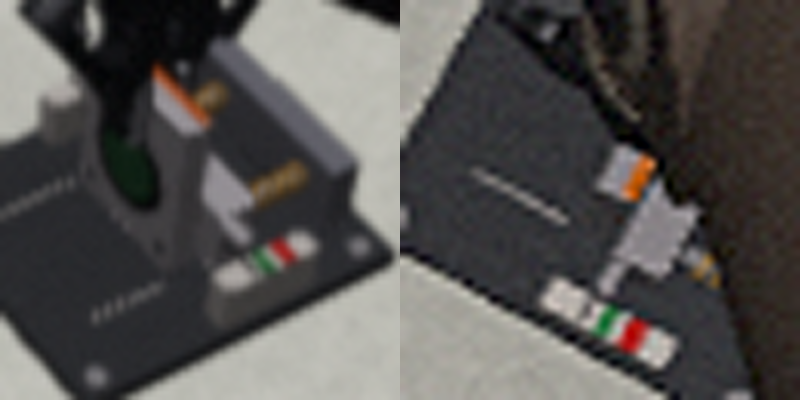

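```bash
cat > yc.py <<'E'
from h import *
import sys
n=sys.argv[1]; tx=float(sys.argv[2]); pz=float(sys.argv[3]); fx=float(sys.argv[4])
def edge(cam,im,xs,z,lo,hi):
    ys=np.arange(lo,hi,.00025); acc=0
    for x in xs:
        uv=proj(cam,O+x*ex+ys[:,None]*ey+(z-.012)*ez).astype(np.float32); acc=acc+cv2.remap(im,uv[:,0],uv[:,1],2)[:,0]
    a=cv2.GaussianBlur((acc/len(xs)).mean(-1)[:,None],(1,9),0)[:,0]; e=np.gradient(a); i=np.argmin(e); return round(ys[i]*1000,2)
for cam in('top','side'):
    im=cv2.imread(f'pics/{cam}{n}.png').astype(np.float32)
    print(cam,'plate +y edge',edge(cam,im,np.arange(tx-.004,tx+.0045,.001),pz,.025,.045),'fence +y edge',edge(cam,im,np.arange(fx-.014,fx-.005,.001),.052,.036,.052))
E
python3 yc.py 5 .0111 .1035 0; python3 yc.py 4 .0408 .110 0
```

```text
top plate +y edge 34.25 fence +y edge 44.0
side plate +y edge 33.75 fence +y edge 44.5
top plate +y edge 35.5 fence +y edge 44.0
side plate +y edge 34.75 fence +y edge 44.25
```

Call:
drive_tool(motion=[0,0,-0.001,0,0,0,-0.0018,0,0,0,-0.0018,0,-0.001,-0.0017,-0.0018,0,-0.002,-0.0034,-0.0018,0,-0.0026,-0.0043,-0.0018,0,-0.0031,-0.0052,-0.0018,0,-0.0036,-0.006,-0.0018,0,-0.0041,-0.0068,-0.0018,0,-0.0046,-0.0077,-0.0018,0,-0.0046,-0.0077,-0.0018,0])

```text
clock: 13.65
tcp_pos: [0.5504, -0.2366, 0.0732]
tcp_rot: [0.842, 3.025, 0.002]
wrist_force: [2.4, 4.4, -0.9]
opening: 0.0121
```

```bash
python3 look.py 6; python3 yc.py 6 .003 .102 -.005
```

```text
13.75 tcp jig [ 0.0029 -0.0031  0.0612] F jig 5.823292238261162 -0.29747946862587227 -0.768465419139402 op 0.012451375828852885 T [ 1.20005481 -0.74616398  0.04007475]
ydir 58.88856615886931 [8.42213915e-01 3.02549729e+00 2.11561959e-03]
top plate +y edge 34.0 fence +y edge 44.0
side plate +y edge 33.75 fence +y edge 43.75
```

View pics/c6.png

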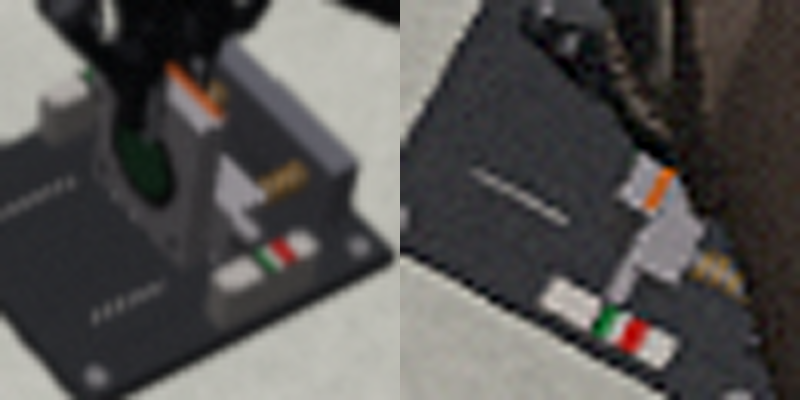

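Call:
drive_tool(motion=[-0.0005,-0.0008,-0.0003,0,-0.001,-0.0016,-0.0006,0,-0.0015,-0.0024,-0.0008,0,-0.002,-0.0032,-0.0008,0,-0.0022,-0.0036,-0.0008,0,-0.0022,-0.0036,-0.0008,0,-0.0022,-0.0036,-0.0008,0])

```text
clock: 14.45
tcp_pos: [0.5493, -0.2386, 0.0732]
tcp_rot: [0.84, 3.025, 0.005]
wrist_force: [3.8, 8.4, 3.9]
opening: 0.012
```

```bash
python3 look.py 7; python3 yc.py 7 -.001 .102 -.009
python3 - <<'E'
from h import *
d=np.load('side7.npy');J=jig(cloud('side',d)); s=sense(); tx,_,tz=jig(s['tcp_pos'])
q=J[(abs(J[...,0]-tx-.007)<.012)&(abs(J[...,1])<.034)&(J[...,2]>.004)&(J[...,2]<tz-.006)]
for i in range(4):
    A=np.c_[np.ones(len(q)),q[:,1],q[:,2]-.02]; co=np.linalg.lstsq(A,q[:,0],rcond=None)[0]; r=q[:,0]-A@co; q=q[abs(r)<.004]
print(len(q),'face x@20mm, dx/dy, dx/dz',co.round(4))
q=J[(abs(J[...,2]-.04)<.003)&(J[...,0]<.0)&(J[...,0]>-.05)&(abs(J[...,1])<.047)]; print('fence top x',np.percentile(q[:,0],[2,50,98]))
im=cv2.imread('pics/side7.png'); cv2.imwrite('pics/p7.png',cv2.resize(im[180:205,310:345],(700,500),interpolation=2))
im=cv2.imread('pics/top7.png'); cv2.imwrite('pics/q7.png',cv2.resize(im[222:254,285:325],(800,640),interpolation=2)[:600])
E
```

```text
14.55 tcp jig [ 0.0006 -0.0031  0.0612] F jig 8.804733214649763 1.7535300390540527 3.001065861477956 op 0.012660288551225723 T [ 2.14187634 -0.81587458  0.02436413]
ydir 58.94786635064207 [0.84030171 3.02468576 0.0051269 ]
top plate +y edge 34.0 fence +y edge 44.0
side plate +y edge 32.75 fence +y edge 43.5
203 face x@20mm, dx/dy, dx/dz [ 0.0076 -0.0241  0.0107]
fence top x [-0.0259607  -0.01774232 -0.00441433]
```

View pics/c7.png

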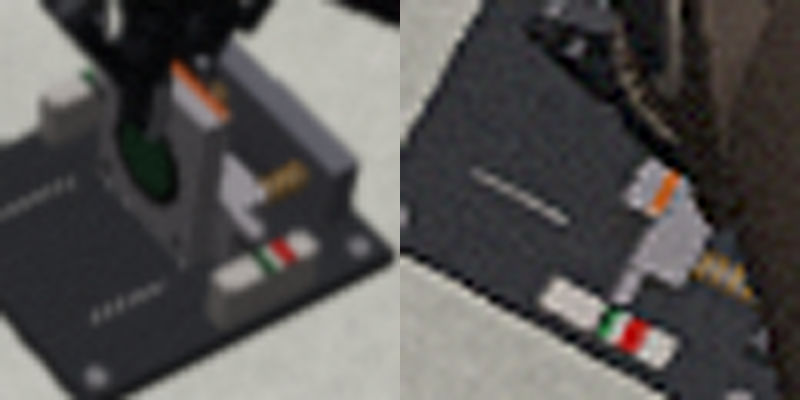

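View pics/q7.png

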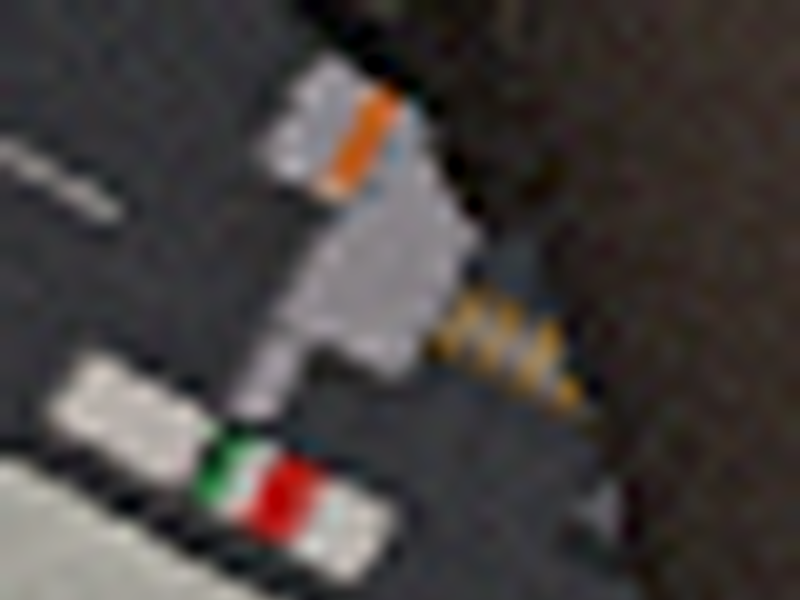

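View pics/p7.png

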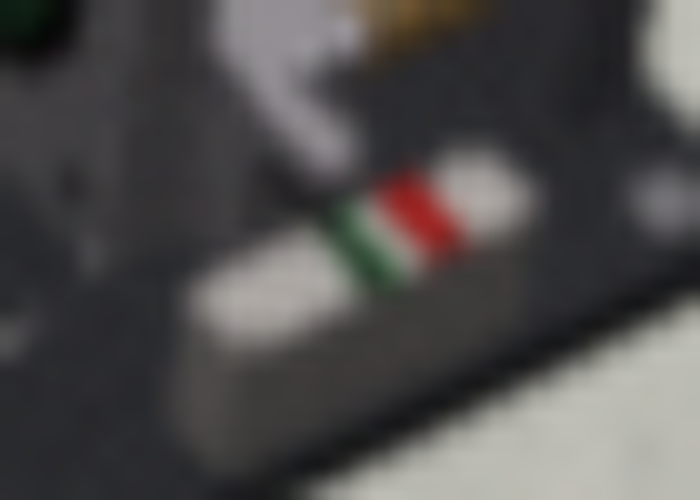

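Call:
drive_tool(motion=[-0.0005,-0.0008,0,0,-0.001,-0.0016,0.0001,0,-0.0015,-0.0025,0.0002,0,-0.002,-0.0034,0.0003,0,-0.0023,-0.0039,0.0003,0,-0.0023,-0.0039,0.0003,0,-0.0023,-0.0039,0.0003,0])

```text
clock: 15.25
tcp_pos: [0.5471, -0.2422, 0.0732]
tcp_rot: [0.84, 3.025, 0.006]
wrist_force: [5.1, 9.0, 0.5]
opening: 0.0123
```

```bash
python3 look.py 8; python3 yc.py 8 -.002 .102 -.009
python3 - <<'E'
from h import *
d=np.load('side8.npy');J=jig(cloud('side',d)); s=sense(); tx,_,tz=jig(s['tcp_pos'])
q=J[(abs(J[...,0]-tx-.007)<.012)&(abs(J[...,1])<.034)&(J[...,2]>.004)&(J[...,2]<tz-.006)]
for i in range(4):
    A=np.c_[np.ones(len(q)),q[:,1],q[:,2]-.02]; co=np.linalg.lstsq(A,q[:,0],rcond=None)[0]; r=q[:,0]-A@co; q=q[abs(r)<.004]
print(len(q),'face x@20mm, dx/dy, dx/dz',co.round(4))
a=cv2.resize(cv2.imread('pics/side8.png')[180:205,310:345],(560,400),interpolation=2)
b=cv2.resize(cv2.imread('pics/top8.png')[230:252,290:312],(400,400),interpolation=2)
cv2.imwrite('pics/p8.png',cv2.resize(np.hstack([a,b]),(800,333)))
# fence rear edge on top in both: profile along x at y .035-.043
for n in ('0','8'):
  for cam in('top','side'):
    im=cv2.imread(f'pics/{cam}{n}.png').astype(np.float32).mean(-1); xs=np.arange(-.045,.005,.0005);acc=0
    for y in np.arange(.039,.0435,.001):
        uv=proj(cam,O+xs[:,None]*ex+y*ey+.04*ez).astype(np.float32);acc=acc+cv2.remap(im,uv[:,0],uv[:,1],2)[:,0]
    e=np.gradient(cv2.GaussianBlur(acc[:,None],(1,7),0)[:,0]); print(n,cam,'fence rear x',xs[np.argmax(e)],'front',xs[np.argmin(e)])
E
```

```text
15.35 tcp jig [-0.0036 -0.0031  0.0612] F jig 10.790698837469893 0.32723474100350086 1.9743283462638148 op 0.012054959550359656 T [ 2.22960622e+00 -1.06506924e+00 -4.07152074e-04]
ydir 58.961729149512735 [0.83991871 3.02472591 0.00591976]
top plate +y edge 34.0 fence +y edge 43.75
side plate +y edge 33.5 fence +y edge 43.5
206 face x@20mm, dx/dy, dx/dz [ 0.0034 -0.019   0.008 ]
0 top fence rear x -0.019499999999999976 front 0.0005000000000000421
0 side fence rear x -0.018499999999999975 front 0.0005000000000000421
8 top fence rear x -0.030499999999999985 front -0.010499999999999968
8 side fence rear x -0.030499999999999985 front -0.009499999999999967
```

View pics/p8.png

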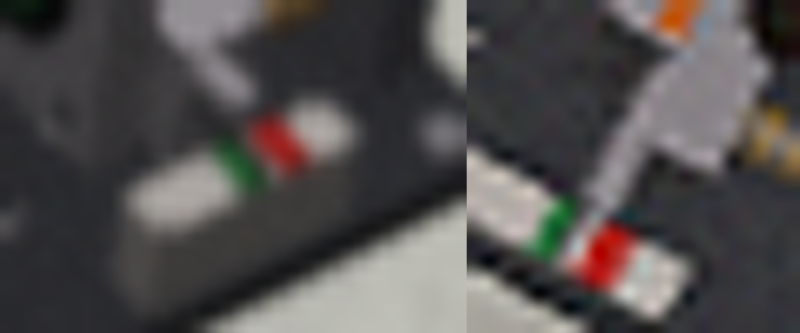

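View pics/c8.png

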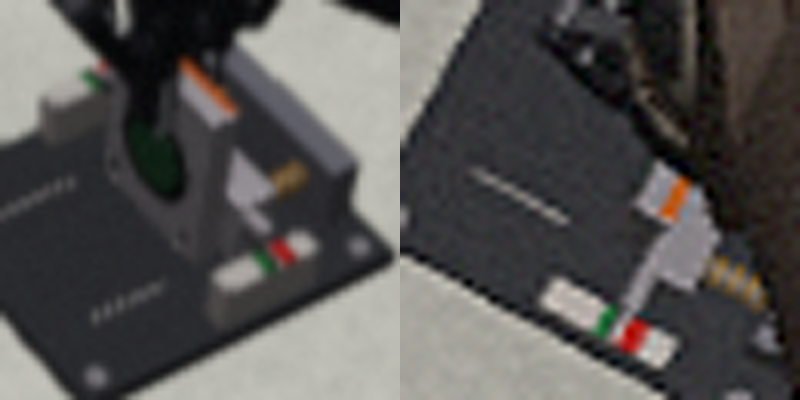

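Call:
drive_tool(motion=[0.0003,0.0005,0.0001,0,0.0006,0.001,0.0002,0,0.0009,0.0015,0.0002,0,0.0011,0.0018,0.0002,0,0.0011,0.0018,0.0002,0,0.0011,0.0018,0.0002,0])

```text
clock: 15.95
tcp_pos: [0.5474, -0.2416, 0.0732]
tcp_rot: [0.841, 3.025, 0.003]
wrist_force: [3.5, 6.5, -0.0]
opening: 0.0125
```

```bash
cat > fin.py <<'E'
from h import *
import sys
N=sys.argv[1]
d=np.load(f'side{N}.npy');J=jig(cloud('side',d)); s=sense(); tx,_,tz=jig(s['tcp_pos'])
q=J[(abs(J[...,0]-tx-.007)<.012)&(abs(J[...,1])<.034)&(J[...,2]>.004)&(J[...,2]<tz-.006)]
for i in range(4):
    A=np.c_[np.ones(len(q)),q[:,1],q[:,2]-.02]; co=np.linalg.lstsq(A,q[:,0],rcond=None)[0]; r=q[:,0]-A@co; q=q[abs(r)<.004]
print(len(q),'face x@20mm, dx/dy, dx/dz',co.round(4))
a=cv2.resize(cv2.imread(f'pics/side{N}.png')[180:205,310:345],(560,400),interpolation=2)
b=cv2.resize(cv2.imread(f'pics/top{N}.png')[230:252,290:312],(400,400),interpolation=2)
cv2.imwrite(f'pics/p{N}.png',cv2.resize(np.hstack([a,b]),(800,333)))
for n in ('0',N):
  for cam in('top','side'):
    im=cv2.imread(f'pics/{cam}{n}.png').astype(np.float32).mean(-1); xs=np.arange(-.045,.005,.0005);acc=0
    for y in np.arange(.039,.0435,.001):
        uv=proj(cam,O+xs[:,None]*ex+y*ey+.04*ez).astype(np.float32);acc=acc+cv2.remap(im,uv[:,0],uv[:,1],2)[:,0]
    e=np.gradient(cv2.GaussianBlur(acc[:,None],(1,7),0)[:,0]); print(n,cam,'fence rear x',xs[np.argmax(e)],'front',xs[np.argmin(e)])
# angles in top image: orange strip vs fence
E
python3 look.py 9; python3 yc.py 9 -.002 .102 -.009; python3 fin.py 9
```

```text
16.05 tcp jig [-0.003  -0.0031  0.0612] F jig 6.53111278094372 -0.055375657739703106 1.7650589257862328 op 0.011978669371051612 T [ 1.50141843 -0.75550311  0.02747082]
ydir 58.91905834102971 [0.84129101 3.02529767 0.00326328]
top plate +y edge 34.0 fence +y edge 44.0
side plate +y edge 33.5 fence +y edge 43.25
205 face x@20mm, dx/dy, dx/dz [ 0.0036 -0.0087  0.015 ]
0 top fence rear x -0.019499999999999976 front 0.0005000000000000421
0 side fence rear x -0.018499999999999975 front 0.0005000000000000421
9 top fence rear x -0.029999999999999985 front -0.010499999999999968
9 side fence rear x -0.030499999999999985 front -0.009499999999999967
```

View pics/p9.png

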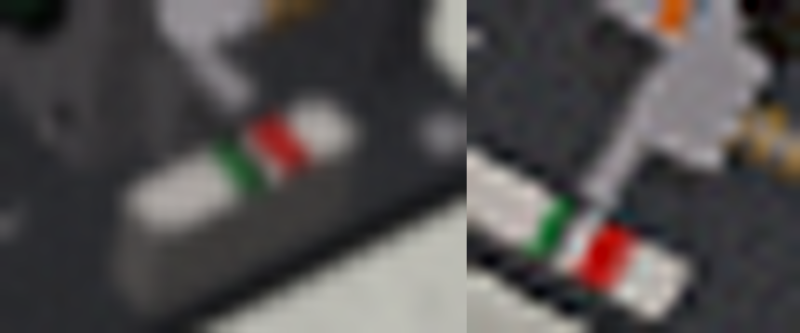

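View pics/c9.png

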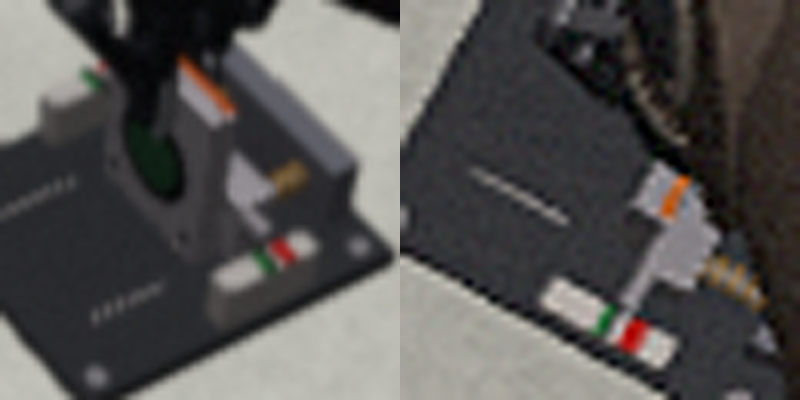

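Call:
drive_tool(motion=[0.0002,0.0003,0.0002,0,0.0004,0.0006,0.0002,0,0.0006,0.0009,0.0002,0,0.0006,0.001,0.0002,0,0.0006,0.001,0.0002,0])

```text
clock: 16.55
tcp_pos: [0.5479, -0.2408, 0.0732]
tcp_rot: [0.841, 3.025, 0.003]
wrist_force: [4.7, 6.4, -0.2]
opening: 0.0124
```

```bash
python3 look.py 10; python3 yc.py 10 -.002 .102 -.009; python3 fin.py 10
```

```text
16.65 tcp jig [-0.002  -0.0031  0.0612] F jig 6.63087282318347 -0.5537964506397706 -0.6001625977581584 op 0.012254639827124167 T [ 1.35129634 -0.89351022  0.09582596]
ydir 58.909384118430836 [0.84158898 3.02537963 0.00315988]
top plate +y edge 34.25 fence +y edge 44.0
side plate +y edge 33.5 fence +y edge 43.25
205 face x@20mm, dx/dy, dx/dz [ 0.0047 -0.0158  0.0185]
0 top fence rear x -0.019499999999999976 front 0.0005000000000000421
0 side fence rear x -0.018499999999999975 front 0.0005000000000000421
10 top fence rear x -0.028999999999999984 front -0.008499999999999966
10 side fence rear x -0.028499999999999984 front -0.008499999999999966
```

View pics/p10.png

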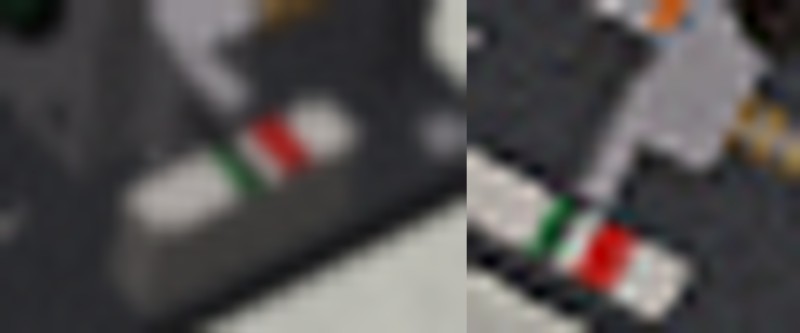

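Call:
drive_tool(motion=[0,0,0.0003,0,0,0,0.0005,0,-0.0001,-0.0002,0.0005,0,-0.0001,-0.0002,0.0005,0])

```text
clock: 17.05
tcp_pos: [0.5479, -0.2408, 0.0732]
tcp_rot: [0.842, 3.025, 0.004]
wrist_force: [5.2, 6.2, -4.9]
opening: 0.0121
```

Call:
drive_tool(motion=[0,0,-0.0003,0,0,0,-0.0006,0,0,0,-0.0007,0,0,0,-0.0007,0])

```text
clock: 17.45
tcp_pos: [0.548, -0.2407, 0.0732]
tcp_rot: [0.841, 3.025, 0.004]
wrist_force: [2.8, 6.8, 0.7]
opening: 0.0119
```

```bash
python3 look.py 11; python3 yc.py 11 -.002 .102 -.009; python3 fin.py 11
```

```text
17.55 tcp jig [-0.0019 -0.0031  0.0612] F jig 7.341225443180041 0.7907955202706867 0.9636488877409628 op 0.012193228155823002 T [ 1.5791193  -0.74475337  0.04722116]
ydir 58.919464908247306 [0.84126457 3.02524415 0.00357022]
top plate +y edge 34.25 fence +y edge 44.0
side plate +y edge 33.5 fence +y edge 43.5
208 face x@20mm, dx/dy, dx/dz [ 0.0049 -0.014   0.0038]
0 top fence rear x -0.019499999999999976 front 0.0005000000000000421
0 side fence rear x -0.018499999999999975 front 0.0005000000000000421
11 top fence rear x -0.028499999999999984 front -0.008999999999999966
11 side fence rear x -0.028499999999999984 front -0.007999999999999965
```

View pics/c11.png

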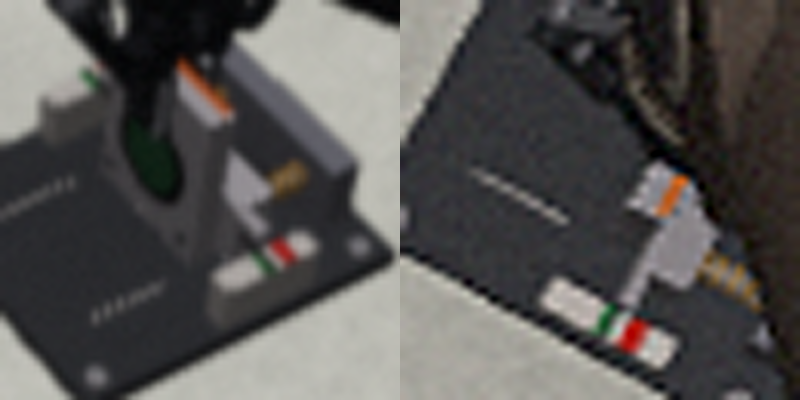

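The plate stands between the lines and the pointer at the top crop (600,320) is within the green. I'll hold this push now.

Call:
drive_tool(motion=[0,0,0,0,0,0,0,0,0,0,0,0,0,0,0,0,0,0,0,0,0,0,0,0,0,0,0,0,0,0,0,0,0,0,0,0,0,0,0,0,0,0,0,0,0,0,0,0])

```text
clock: 18.75
tcp_pos: [0.548, -0.2407, 0.0732]
tcp_rot: [0.841, 3.025, 0.004]
wrist_force: [3.8, 6.1, 0.9]
opening: 0.0122
```

Call:
drive_tool(motion=[0,0,0,0,0,0,0,0,0,0,0,0,0,0,0,0,0,0,0,0,0,0,0,0,0,0,0,0,0,0,0,0,0,0,0,0,0,0,0,0,0,0,0,0,0,0,0,0])

```text
clock: 19.95
tcp_pos: [0.548, -0.2407, 0.0732]
tcp_rot: [0.841, 3.025, 0.003]
wrist_force: [4.1, 6.5, 1.3]
opening: 0.0122
```

Call:
drive_tool(motion=[0,0,0,0,0,0,0,0,0,0,0,0,0,0,0,0,0,0,0,0,0,0,0,0,0,0,0,0,0,0,0,0,0,0,0,0,0,0,0,0,0,0,0,0,0,0,0,0])

```text
clock: 21.15
tcp_pos: [0.548, -0.2407, 0.0732]
tcp_rot: [0.841, 3.025, 0.004]
wrist_force: [3.9, 6.8, 1.3]
opening: 0.0124
```

Call:
drive_tool(motion=[0,0,0,0,0,0,0,0,0,0,0,0,0,0,0,0,0,0,0,0,0,0,0,0,0,0,0,0,0,0,0,0,0,0,0,0,0,0,0,0,0,0,0,0,0,0,0,0])

```text
clock: 22.35
tcp_pos: [0.5479, -0.2407, 0.0732]
tcp_rot: [0.841, 3.025, 0.004]
wrist_force: [2.6, 6.5, 0.7]
opening: 0.0122
```

```bash
python3 look.py 12; python3 yc.py 12 -.002 .102 -.009; python3 fin.py 12
python3 - <<'E'
import cv2,numpy as np
a=cv2.imread('pics/side0.png');b=cv2.imread('pics/side12.png')
cv2.imwrite('pics/full12.png',b)
E
```

```text
22.45 tcp jig [-0.0019 -0.0031  0.0612] F jig 6.393419999005845 0.056764554812991086 0.5723784055275908 op 0.012487596484226177 T [ 1.55516536 -0.79754874 -0.01944891]
ydir 58.92036962807808 [0.84125201 3.02529152 0.00354217]
top plate +y edge 34.25 fence +y edge 44.0
side plate +y edge 33.5 fence +y edge 43.25
210 face x@20mm, dx/dy, dx/dz [ 0.0049 -0.0139  0.0071]
0 top fence rear x -0.019499999999999976 front 0.0005000000000000421
0 side fence rear x -0.018499999999999975 front 0.0005000000000000421
12 top fence rear x -0.028499999999999984 front -0.008999999999999966
12 side fence rear x -0.028499999999999984 front -0.007999999999999965
```

View pics/full12.png

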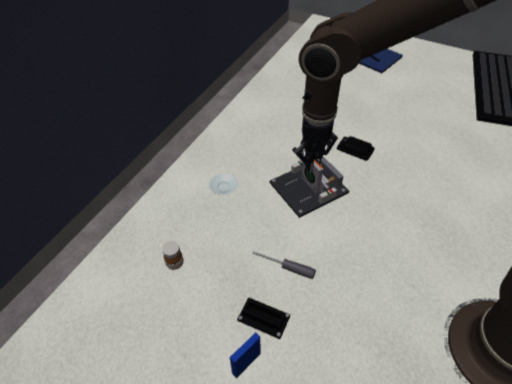

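View pics/p12.png

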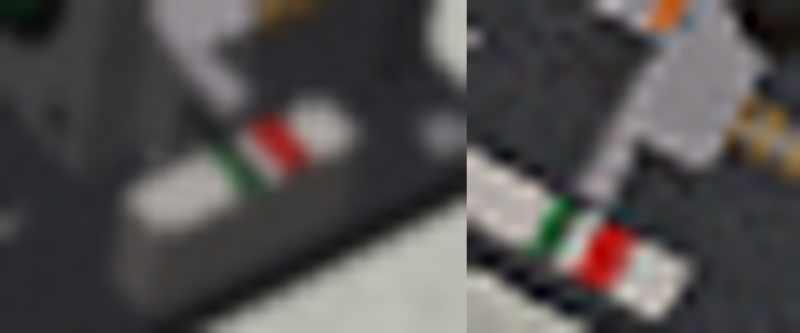

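```bash
python3 -c "
from station import *
print(close_job())"
```

```text
the job is handed in; nothing more can be done
None
```

I took the specimen plate out of its stand, turned it about 146° (as the jig's angle needed) and stood it on the jig bed with its orange back against the fence. The job was handed in at about 22.5 s of the 48 s allowed, with the plate still held and pushed.

**Last checks**
- **Fence:** it is about 9 mm back (8.5–10 mm depending on camera and edge). The last picture shows the near scale's pointer over the green; I had no clear view of the far pointer.
- **Steadiness:** the measured tool position stayed the same to 0.1 mm for 4.9 s. The push read about 6.4–7.8 N, which fits the spring force at 9 mm given some friction on the bed.
- **Bed load:** the plate presses on the bed with roughly 3–4 N.
- **Bystanders:** the dish, jar, screwdriver, mouse and blue look-alike appear where they were.

**What disagreed or went less smoothly**
- **Overshoot:** stick-slip during the push took the fence to about 11 mm (single readings 10–12 mm). That is short of the red but near the end of the green, so I backed it off before the hold.
- **Centring between the lines:** measured against the fence end, the plate is centred within about 0.3 mm. Measured against the white lines, the side camera put it about 1 mm off and the top camera did not. The lines leave only 1.5 mm on each side.
- **Flat against the fence:** the depth readings of tilt and yaw scattered by up to about 1°, so they don't confirm it well. The moment about the vertical axis was near zero, which fits flat contact.

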